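# Bring the blue target into the bench camera's mirror and hold it there

### The arm

A 6-joint arm with a two-finger parallel gripper is mounted at the origin on a cart in front of the work surface, level with it; the furniture and walls round the work are solid. World frame = base frame: x ahead of the robot, y to its left, z up, the work surface at z = 0. Lengths are in mm, angles in rad, forces in N, time in s.
With the tool pointing down it reaches from about 325 to 875 mm from the base axis. Payload 4.4 kg.
Tool frame: the origin (TCP) lies on the mounting face of the last link; the fingertips stand 173 mm ahead of it and the grasp point (between the pads) lies 155 mm ahead of it; z points along the fingers, y is the line along which they close (so a half turn about z gives the same grasp; the last joint's range is limited). The gripper opens to 85 mm and grips with 20 to 120 N. Pads are 22 mm wide; open, the fingers measure 114 mm over their backs; the gripper's body (76 mm by 85 mm) begins 54 mm behind the grasp point. The pads swing forward as they close: fully open they stand 13 mm farther back than shut.
Start: joints at [1.024, 0.207, 1.542, -0, 1.393, -0.15], TCP at [221.699, 530.545, 404.682] pointing down, gripper open.
Joint ranges: [-2.73, 2.73], [-0.86, 2.22], [0.23, 2.46], [-1.11, 4.25], [0.08, 2.63], [-2.82, 2.82]. Speed limits (rad/s): [2.79, 2.79, 3.14, 3.14, 3.14, 3.14].

### API

Orientations are given as a rotation vector (axis times angle).
In Python, from bench import * gives the robot as it stands.
- The arm moves only by the tool creep_tool, called after "Request:" as name(argument=value, ...) on one line, values as JSON. Schema: {"type":"object","properties":{"deltas":{"type":"object","properties":{"offsets":{"type":"array","items":{"type":"array","items":{"type":"number"},"minItems":5,"maxItems":5},"minItems":1,"maxItems":20}},"additionalProperties":false,"required":["offsets"]},"grip_n":{"type":"number"},"only":{"type":"string"},"quiet":{"type":"boolean"},"lines":{"type":"string"}},"required":["deltas"],"additionalProperties":false}. deltas is an object whose key "offsets" holds a list of rows, 1 to 20 of them, each of 5 numbers: the finger opening in mm, then dx, dy, dz in fractions of the full range, 1 being 600 mm, then a turn about the tool's z in fractions of the full range, 1 being 45 degrees; each row is the pose to reach, as a shift and turn from the pose commanded when the call began, along the tool's axes at that moment; what a row does not reach only later rows make up. A row lasts 1/10 s, in which the tool goes at most 50 mm and 0.15 rad, less where a joint would pass 70% of its speed; a pose out of reach is approached as far as the arm can. The fingers move at their own pace and stop on an object; grip_n is the grip in N (left out, the last holds). Time passes only in rows, so rows that do not move let the fingers close. The tool returns the time, the measured TCP pose, the force, the opening and the grip force at its end. only (a regular expression) keeps the lines of the reply that match it, lines (a string "A,B") keeps lines A to B, and quiet returns only ok. No shift or turn number may pass 1 either way. Input that does not fit is refused with a message, and nothing moves.
- get_state(): the state, without advancing time (a new reading comes with each control period).
- camera(name): name is "side" or "top" or "wrist"; returns the picture (384x512x3 uint8, red, green, blue); there is no depth.
- camera_info(name): a dict with "fovy" (degrees; the focal length in pixels is half the picture's height over the tangent of half this angle, whatever the lens; pixels are square), "cx", "cy" (the principal point, pixels), "k1" (the pictures are not rectified: a ray, as slopes to the right and down, at radius r is drawn at 1 + k1 r^2 times it, then the intrinsics apply), "extrinsics" (4x4, takes a point from world to camera coordinates). Camera axes: x right, y down, z forward; pixel columns grow to the right and rows downward; lengths in mm; the calibration is good to about 2 mm. A picture is of the moment at which its call begins: read the wrist's pose just before it. camera_info takes no time and is no camera call; for the wrist camera it gives the pose at the moment of the call.
- sign_off(): hands the job in; it is judged then, once.
The state is a dict: "time_s": time; "joints": joint angles; "joint_velocities": joint speeds; "effort": joint torques, N m; "eef_pos": TCP position; "ee_rot": TCP orientation; "ft_force": force on the tool from outside, world axes, zero at the start; "torque": the same for the moment, N m; "opening": finger opening in mm; "finger_force": force on a finger pad.
Only numpy, scipy, OpenCV 4.12 (cv2) and the standard library are available. Lean on these libraries where they do the work, as an engineer would, in place of code of your own. Each camera call takes 0.05 s, during which the arm holds its last target. There are 200 camera calls.

### The job

The bench camera looks through a sprung swivel mirror, and the red line shows where it is looking after the mirror. Take the mirror's upright orange grip post between the fingers, turn the mirror until the line of sight falls squarely on the blue target, and finish with the mirror still held there: do not let go, as it would spring back. Do not shift or tip the three targets or the brass weight and red plug standing nearby.

Things in the scene. Friction and masses are not known exactly. Their poses are not given: they have to be found in the camera images.
- station: Fixed mirror station: round aluminium foot plate 100 mm across and 8 mm thick, with a bar to a black camera (top 82 mm up) 115 mm from the mirror axis, in the direction 60 degrees clockwise (seen from above) from the station's +x. Origin on the mirror's upright axis, at the worktop. z up.
- mirror_head (a joint): Turn q of the mirror about the station's upright axis, rad: 0 at the rest stop, at most 1.2, counter-clockwise seen from above. The normal points q - 45 degrees from the station's +x, the lever with the grip post q + 135 degrees. A spring pulls back to 0: 0.4 Nm/rad x (q + 0.4), 1.5 N at the post at rest, 5 N at q = 0.9. Mirror 92 mm wide, top 105 mm up.
- grip_post: Upright round orange post with a thin black ring, 20 mm in diameter, on the end of the mirror's lever, 105 mm from the mirror axis: the handle. Origin on the post's axis 62 mm above the worktop; the graspable part goes from 36 to 88 mm above the worktop. It moves on a circle round the mirror axis as the mirror turns; the post is a sleeve that spins freely on its own axis.
- sight_line: The camera's line of sight after the mirror, shown as a thin red line on the worktop that starts at the mirror and ends 205 mm from the mirror axis. Not solid. Origin on the mirror axis, +x along the line of sight, z up. It points at angle 2q - 30 degrees from the station's +x, q being the mirror's turn: it turns twice as fast as the mirror, the same way round.
- target_blue: Loose target post: dark round foot 36 mm across and 8 mm thick, thin stem, blue drum 24 mm across from 42 to 78 mm up. Origin at the centre of the underside, so the drum's axis is straight above it. Stands 150 to 180 mm from the mirror axis; the three colours are mixed up among the three places. The one to bring into view.
- target_yellow: Loose target post: dark round foot 36 mm across and 8 mm thick, thin stem, yellow drum 24 mm across from 42 to 78 mm up. Origin at the centre of the underside, so the drum's axis is straight above it. Stands 150 to 180 mm from the mirror axis; the three colours are mixed up among the three places.
- target_green: Loose target post: dark round foot 36 mm across and 8 mm thick, thin stem, green drum 24 mm across from 42 to 78 mm up. Origin at the centre of the underside, so the drum's axis is straight above it. Stands 150 to 180 mm from the mirror axis; the three colours are mixed up among the three places.
- brass_weight: Loose brass weight with a knob on top, 45 mm across, 53 mm tall; origin under its centre. Leave alone.
- core_plug: Loose red round plastic core plug, 68 mm across, 28 mm tall; origin under its centre. Leave alone.
Mind the look-alikes: they are no part of the job. Of the things that look like the target_blue, the largest one is meant.

How it is judged (in metres and radians):
On the way, in this order (a step that is already met when the one before it is completed fails the run):
1. the grip post is taken and the mirror is turned off its rest stop (value of joint mirror_head above 0.08 rad and contact force between the fingers and grip_post above 1 N), for 0.05 s.
2. the line of sight falls on the blue target and stays there, the mirror held by its post (y of target_blue in the frame of sight_line between -0.01 and 0.01 m and x of target_blue in the frame of sight_line above 0.05 m and velocity of joint mirror_head between -0.15 and 0.15 rad/s and contact force between the fingers and grip_post above 1 N), for 0.3 s.
At the end, for the whole second after the job is handed in: The line of sight passes within 10 mm of the blue target's axis, on the side it looks to; the mirror is still (under 0.15 rad/s) and held by the fingers on its grip post (contact over 1 N); the targets, brass weight and plug stand upright within 15 mm of where they were (all of step 2 and distance of each of target_blue, target_yellow, target_green, brass_weight, core_plug from where it was at the start of the episode below 0.015 m and angle between each of target_blue, target_yellow, target_green, brass_weight, core_plug's own z axis and vertical below 0.2 rad); the arm keeps its last pose, push and grip.
It fails at once if target blue is shifted by more than 20 mm or tipped (distance of target_blue from where it was at the start of the episode above 0.02 m or angle between target_blue's own z axis and vertical above 0.4 rad).
It fails at once if target yellow is shifted by more than 20 mm or tipped (distance of target_yellow from where it was at the start of the episode above 0.02 m or angle between target_yellow's own z axis and vertical above 0.4 rad).
It fails at once if target green is shifted by more than 20 mm or tipped (distance of target_green from where it was at the start of the episode above 0.02 m or angle between target_green's own z axis and vertical above 0.4 rad).
It fails at once if brass weight is shifted by more than 20 mm or tipped (distance of brass_weight from where it was at the start of the episode above 0.02 m or angle between brass_weight's own z axis and vertical above 0.4 rad).
It fails at once if core plug is shifted by more than 20 mm or tipped (distance of core_plug from where it was at the start of the episode above 0.02 m or angle between core_plug's own z axis and vertical above 0.4 rad).
It also fails if it takes over 32 s, if anything falls off the work surface, if the arm or the gripper's body presses on something with over 40 N, if the wrist force passes 120 N, or if a joint passes its speed limit or range.

## Working session

There is one attempt and no reset: what is moved stays moved. The work goes in short steps, Python scripts to look and compute and a tool call to move; the robot and the scene stay as the last step left them, time stands still between calls to the robot, and variables do not carry over. Pictures are saved under pics/ and viewed, at most 10 in all, crops included, and the job is handed in when it is done.

```bash
mkdir -p pics
```

Run:
```python
from bench import *
import cv2,numpy as np
for n in("top","side"):
    cv2.imwrite(f"pics/{n}0.png",cv2.resize(camera(n)[...,::-1],(800,600),interpolation=cv2.INTER_CUBIC))
    print(n,camera_info(n))
print(get_state())
```

```text
top {'fovy': 56.705117812746096, 'cx': 250.81132527926323, 'cy': 189.25514377755727, 'k1': -0.09176133516829661, 'extrinsics': array([[-4.31026835e-03, -9.99940658e-01,  1.00050619e-02,
        -1.15125740e+02],
       [-9.82820460e-01,  2.38994035e-03, -1.84548722e-01,
         5.98092249e+02],
       [ 1.84513859e-01, -1.06286341e-02, -9.82772440e-01,
         9.25588403e+02],
       [ 0.00000000e+00,  0.00000000e+00,  0.00000000e+00,
         1.00000000e+00]])}
side {'fovy': 49.378977804876214, 'cx': 246.81545434542232, 'cy': 192.15541545098176, 'k1': -0.10529591004203771, 'extrinsics': array([[ 9.20510610e-01, -3.89987496e-01,  2.38740251e-02,
        -5.69319531e+02],
       [-1.69727374e-01, -4.54158594e-01, -8.74604248e-01,
         1.24647345e+02],
       [ 3.51927314e-01,  8.01030414e-01, -4.84249358e-01,
         8.57298705e+02],
       [ 0.00000000e+00,  0.00000000e+00,  0.00000000e+00,
         1.00000000e+00]])}
{'time_s': 0.1, 'joints': array([ 1.02451595e+00,  2.07396628e-01,  1.54285573e+00, -8.49996691e-06,
        1.39350975e+00, -1.50528589e-01]), 'joint_velocities': array([-0.00061152, -0.00066542, -0.00262544, -0.000502  ,  0.00032287,
       -0.00034308]), 'effort': array([ 6.17201351e-06, -3.84091902e+01, -2.92548680e+01, -1.78742966e-04,
        4.86399746e-03, -1.68263995e-05]), 'eef_pos': array([221.51342153, 530.25435242, 403.58519596]), 'ee_rot': array([-0.61744995, -3.07956913,  0.00320675]), 'ft_force': array([ 0.17262817, -0.88541313, -0.76112906]), 'torque': array([0.00570135, 0.00760716, 0.02203296]), 'finger_force': 0.0, 'opening': 85.15981677309263}
```

View pics/top0.png

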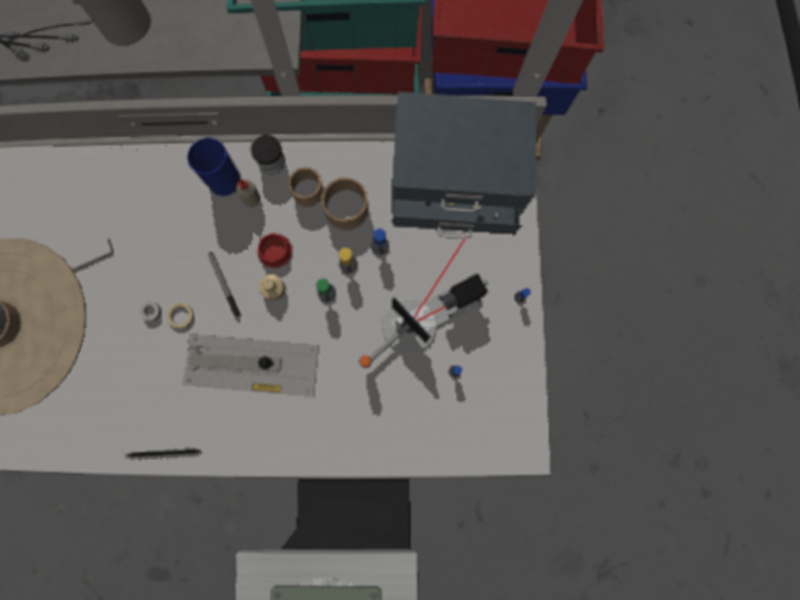

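View pics/side0.png

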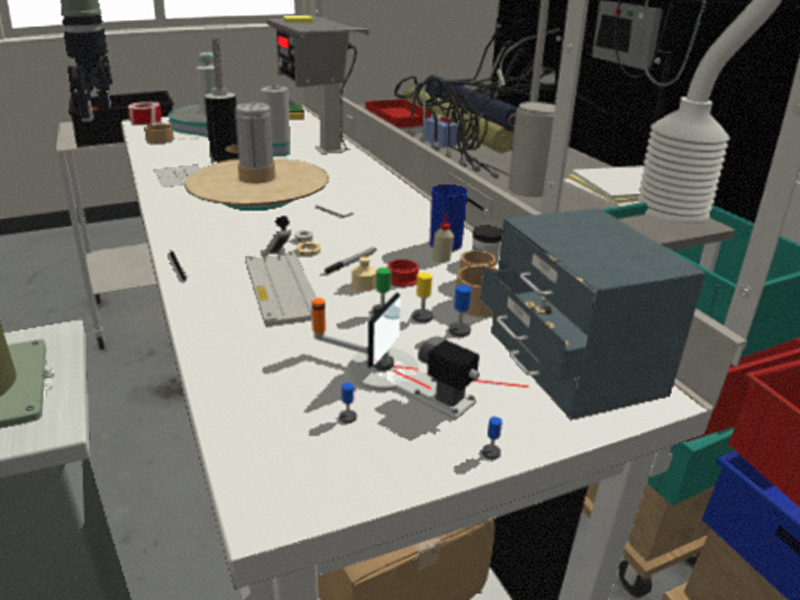

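The top view shows the post at about (365,361), the mirror axis near (412,322), blue target (380,237), yellow (345,256) and green (323,286). The smaller blue look-alikes are at (525,294) and (456,371). In the side view the post top is at (318,302) and the blue drum at (462,297). I'll enlarge both.

Run:
```python
import cv2
from bench import *
for n,(x,y,w,h) in {"top":(195,135,130,110),"side":(185,165,140,105)}.items():
    im=camera(n)[...,::-1]
    c=im[y:y+h,x:x+w]; s=5.4 if n=="top" else 5.7
    s=5
    c=cv2.resize(c,None,fx=s,fy=s,interpolation=cv2.INTER_CUBIC)
    for i in range(0,w,20): cv2.putText(c,str(x+i),(i*s,10),0,.35,(0,0,255)); cv2.line(c,(i*s,12),(i*s,18),(0,0,255))
    for i in range(0,h,20): cv2.putText(c,str(y+i),(0,i*s+4),0,.35,(0,0,255)); 
    cv2.imwrite(f"pics/{n}1.png",c)
```

```text
(no output)
```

View pics/top1.png

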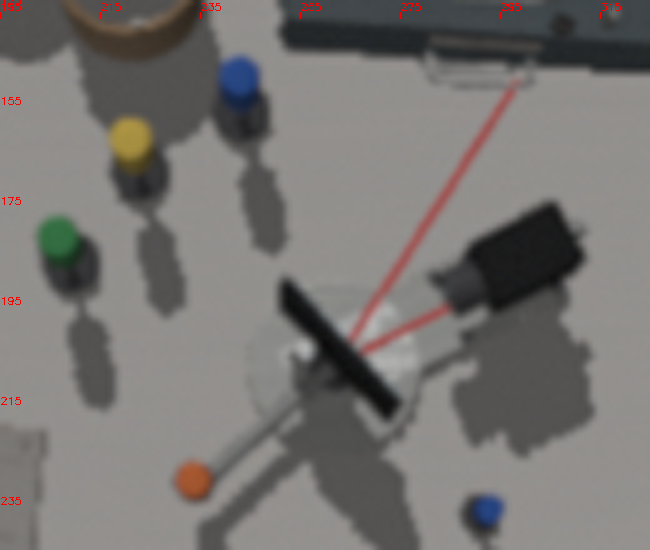

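View pics/side1.png

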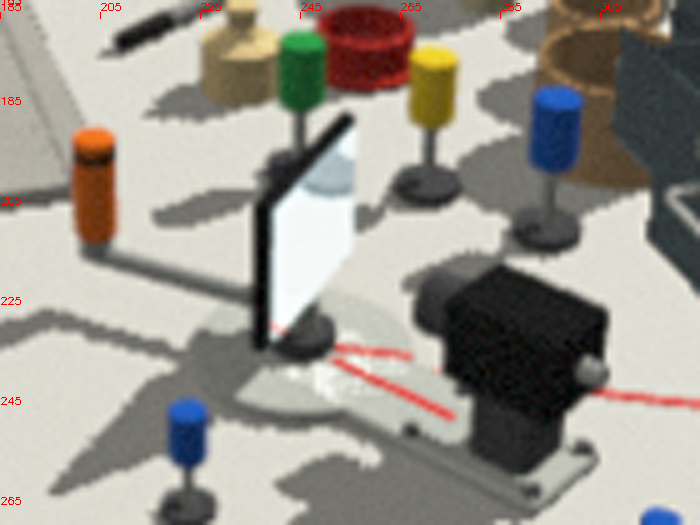

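Create h.py:
```python
from bench import *
import numpy as np,cv2
def ray(n,uv):
    c=camera_info(n);f=192/np.tan(np.radians(c["fovy"]/2));p=(np.array(uv)-[c["cx"],c["cy"]])/f
    s=p.copy()
    for _ in range(30): s=p/(1+c["k1"]*(s@s))
    E=np.array(c["extrinsics"]);R=E[:3,:3];return -R.T@E[:3,3],R.T@np.append(s,1)
def atz(n,uv,z):
    o,d=ray(n,uv);return o+d*(z-o[2])/d[2]
def tri(a,b):
    (o,d),(p,e)=ray(*a),ray(*b)
    t=np.linalg.lstsq(np.c_[d,-e],p-o,rcond=None)[0];A=o+d*t[0];B=p+e*t[1];return (A+B)/2,np.linalg.norm(A-B)
def proj(n,P):
    c=camera_info(n);f=192/np.tan(np.radians(c["fovy"]/2));q=c["extrinsics"]@np.append(P,1);s=q[:2]/q[2]
    return s*(1+c["k1"]*(s@s))*f+[c["cx"],c["cy"]]
```

Run:
```python
from h import *
np.set_printoptions(precision=1,suppress=True)
print("post",tri(("top",(233.4,230.8)),("side",(203.8,192.2))),atz("top",(233.4,230.8),88))
print("blue",tri(("top",(242.8,150)),("side",(296.6,184.2))),atz("top",(242.8,150),78),atz("side",(293.6,211),8))
b=atz("top",(242.8,150),78)
C=atz("top",(261.4,207),8);print("plate",C)
e=atz("top",(298,152),0);m=atz("top",(265,203.4),0);print("line",m,e)
post=atz("top",(233.4,230.8),88)
a=lambda v:np.degrees(np.arctan2(v[1],v[0]))
print("cam post ang",a(post-C),np.linalg.norm((post-C)[:2]),"line ang",a(e-m),a(e-C),np.linalg.norm((e-C)[:2]),"blue",a(b-C),np.linalg.norm((b-C)[:2]))
for n,u in(("green",(206.8,182.4)),("yellow",(221.2,162.2))): p=atz("top",u,78);print(n,p,a(p-C),np.linalg.norm((p-C)[:2]))
```

```text
post (array([481.9, -70.8,  85.6]), np.float64(0.69371409937693)) [481.4 -70.8  88. ]
blue (array([704.4, -95.4,  76.9]), np.float64(0.5481973454173952)) [703.8 -95.3  78. ] [ 698.5 -103.1    8. ]
plate [ 554.8 -147.9    8. ]
line [ 566.4 -158.7    0. ] [ 721.3 -259.4    0. ]
cam post ang 133.63752798141692 106.46180737481568 line ang -33.02047872169739 -33.821823332114406 200.38411985616068 blue 19.435952045270135 157.96480758290875
green [612.8   2.2  78. ] 68.87628379707591 160.84740270048985
yellow [669.2 -36.2  78. ] 44.32654019322085 159.83346888758456
```

Run:
```python
from h import *
from scipy.spatial.transform import Rotation as Ro
np.set_printoptions(precision=2,suppress=True)
s=get_state();R=Ro.from_rotvec(s["ee_rot"]).as_matrix();print(R)
print("turntable",atz("top",(0,208),30),"edge",atz("top",(54,208),20))
a=lambda v:np.degrees(np.arctan2(v[1],v[0]))
print("tool y ang",a(R[:,1]),"needs 53 mod 180")
d=np.array([481.5,-71,400])-s["eef_pos"];print("tool shift",R.T@d, "down to 64:",64+155)
```

```text
[[-0.92  0.39 -0.  ]
 [ 0.39  0.92 -0.  ]
 [ 0.   -0.   -1.  ]]
turntable [548.46 618.69  30.  ] edge [550.48 454.58  20.  ]
tool y ang 67.32223537142706 needs 53 mod 180
tool shift [-471.68 -454.65    4.5 ] down to 64: 219
```

The manual's scale: shifts go in shares of 600 mm and turns go in shares of 45 degrees. Converting my numbers, -471.7 mm / 600 = -0.7862, -165 mm / 600 = -0.275, 0.24 rad / 0.7854 = 0.3056.

Request:
creep_tool(deltas={"offsets":[[85,-0.0333,-0.0333,0,0],[85,-0.1,-0.0967,0,0.1273],[85,-0.1583,-0.1533,0,0.2546],[85,-0.2167,-0.21,0,0.3056],[85,-0.275,-0.2667,0,0.3056],[85,-0.3333,-0.3217,0,0.3056],[85,-0.3917,-0.3783,0,0.3056],[85,-0.45,-0.4333,0,0.3056],[85,-0.5083,-0.49,0,0.3056],[85,-0.5667,-0.5467,0,0.3056],[85,-0.625,-0.6033,0,0.3056],[85,-0.6833,-0.6583,0,0.3056],[85,-0.7333,-0.7067,0,0.3056],[85,-0.77,-0.7417,0,0.3056],[85,-0.7862,-0.7578,0,0.3056],[85,-0.7862,-0.7578,0,0.3056],[85,-0.7862,-0.7578,0,0.3056]]}, grip_n=40)

```text
time_s: 1.9
eef_pos: [481.2, -70.1, 404.3]
ee_rot: [-0.981, -2.983, -0.001]
ft_force: [-0.1, 0.8, 0.4]
opening: 84.8
finger_force: 0.0
```

Run:
```python
from h import *
P=(481.5,-71,88)
print(camera_info("wrist")["fovy"],proj("wrist",P))
print(get_state()["eef_pos"],get_state()["joints"])
cv2.imwrite("pics/w1.png",camera("wrist")[...,::-1])
```

```text
62.69294933852326 [257.3694888  177.33482209]
[481.23639903 -70.12088475 404.33893819] [-3.23091385e-01  1.65814825e-02  1.75255754e+00  7.12202708e-04
  1.37390934e+00 -1.25848596e+00]
```

View pics/w1.png

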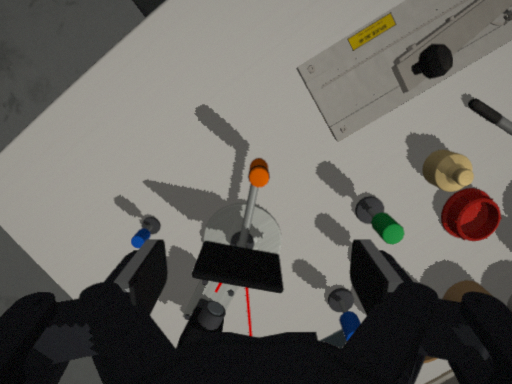

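The wrist view shows the post top at (259,176), against a predicted (257,177), so the fix is good to about 2 mm. The fingers will straddle the post and clear the green target at (393,232). Next: descend and close.

In the tool's units: 185 mm / 600 = 0.3083, 178 mm / 600 = 0.2967.

Request:
creep_tool(deltas={"offsets":[[85,0,0,0.0333,0],[85,0,0,0.0917,0],[85,0,0,0.15,0],[85,0,0,0.2,0],[85,0,0,0.2417,0],[85,0,0,0.275,0],[85,0,0,0.2967,0],[85,0,0,0.3083,0],[60,0,0,0.3083,0],[30,0,0,0.3083,0],[10,0,0,0.3083,0],[10,0,0,0.3083,0],[10,0,0,0.3083,0],[10,0,0,0.3083,0],[10,0,0,0.3083,0]]}, grip_n=40)

```text
time_s: 3.45
eef_pos: [482.2, -70.9, 220.6]
ee_rot: [0.982, 2.982, 0.001]
ft_force: [0.5, 2.7, 6.0]
opening: 18.9
finger_force: 39.0
```

Run:
```python
from h import *
from scipy.spatial.transform import Rotation as Ro
np.set_printoptions(precision=2,suppress=True)
s=get_state();R=Ro.from_rotvec(s["ee_rot"]).as_matrix()
p=s["eef_pos"][:2];print(p,R[:2,:2],s["joints"])
C=np.array([554.8,-147.9])
for q in(10,20,26.2):
    t=np.radians(q);M=np.array([[np.cos(t),-np.sin(t)],[np.sin(t),np.cos(t)]])
    d=C+M@(p-C)-p;print(q,R[:2,:2].T@d)
print(np.linalg.norm(p-C))
```

```text
[482.22 -70.87] [[-0.8   0.59]
 [ 0.59  0.8 ]] [-0.32  0.26  1.9   0.    0.97 -1.26]
10 [  1.69 -18.37]
20 [  0.17 -36.76]
26.2 [ -2.37 -47.92]
105.83996101141568
```

In the tool's units: -47.9 mm / 600 = -0.0798, -46 mm / 600 = -0.0767.

Request:
creep_tool(deltas={"offsets":[[10,0.0015,-0.0067,0,0],[10,0.0023,-0.015,0,0],[10,0.0028,-0.0233,0,0],[10,0.0028,-0.0317,0,0],[10,0.0023,-0.04,0,0],[10,0.0018,-0.0483,0,0],[10,0.0008,-0.0567,0,0],[10,-0.0005,-0.065,0,0],[10,-0.002,-0.0717,0,0],[10,-0.0032,-0.0767,0,0],[10,-0.004,-0.0798,0,0],[10,-0.004,-0.0798,0,0],[10,-0.004,-0.0798,0,0],[10,-0.004,-0.0798,0,0]]}, grip_n=40)

```text
time_s: 4.85
eef_pos: [455.3, -110.6, 220.5]
ee_rot: [0.982, 2.984, 0.001]
ft_force: [-1.9, 3.8, 8.9]
opening: 19.3
finger_force: 39.1
```

Run:
```python
from h import *
im=camera("top")[...,::-1]
c=cv2.resize(im[135:245,195:325],None,fx=5,fy=5,interpolation=cv2.INTER_CUBIC);cv2.imwrite("pics/top2.png",c)
im=camera("side")[...,::-1]
c=cv2.resize(im[165:270,185:325],None,fx=5,fy=5,interpolation=cv2.INTER_CUBIC);cv2.imwrite("pics/side2.png",c)
p=get_state()["eef_pos"];v=p[:2]-[554.8,-147.9];print(np.degrees(np.arctan2(v[1],v[0])),np.hypot(*v))
```

```text
159.45894029582027 106.29265962656021
```

View pics/top2.png

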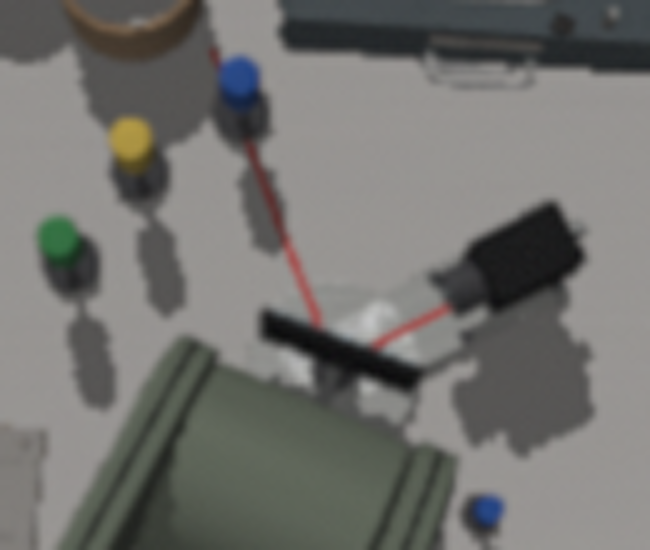

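View pics/side2.png

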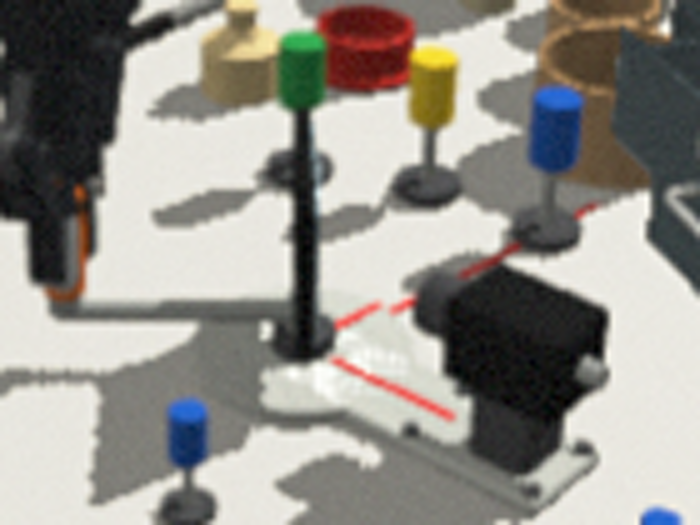

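The line now passes under the blue target in both views. In the top crop it runs from (320,322) through (250,145) to (215,50); in the side crop from (340,326) through (520,243) to (595,206). Now I'll put a number on the offset.

Run:
```python
from h import *
np.set_printoptions(precision=1,suppress=True)
T=[atz("top",(195+x/5,135+y/5),0)[:2] for x,y in((320,322),(250,145),(215,50))]
S=[atz("side",(185+x/5,165+y/5),0)[:2] for x,y in((340,326),(520,243),(595,206))]
bt=atz("top",(195+240/5,135+75/5),78)[:2]; bs=atz("side",(185+558/5,165+96/5),78)[:2]; bf=atz("side",(185+545/5,165+228/5),8)[:2]
print(bt,bs,bf,"base px top",proj("top",(*bt,0)))
for n,L,bb in(("top",T,(bt,)),("side",S,(bs,bf))):
    L=np.array(L);d=L[2]-L[0];d/=np.linalg.norm(d)
    print(n,L,np.degrees(np.arctan2(d[1],d[0])))
    for b in bb:print(" off",d[0]*(b-L[0])[1]-d[1]*(b-L[0])[0])
# where blue foot (dark disc top) predicted in the top crop
print((proj("top",(*bt,8))-[195,135])*5)
# red-pixel fit in top picture
im=camera("top").astype(int);m=(im[...,0]-np.maximum(im[...,1],im[...,2])>25)
ys,xs=np.nonzero(m[140:202,235:262]);ys+=140;xs+=235
W=np.array([atz("top",(x,y),0)[:2] for x,y in zip(xs,ys)]);c=W.mean(0);d=np.linalg.svd(W-c)[2][0];d*=np.sign(d[0])
print(len(W),np.degrees(np.arctan2(d[1],d[0])),"off",d[0]*(bt-c)[1]-d[1]*(bt-c)[0],"axis off",d[0]*(-147.9-c[1])-d[1]*(554.8-c[0]))
```

```text
[703.8 -95.8] [703.6 -97.1] [ 700.3 -101.8] base px top [243.3 157.7]
top [[ 578.2 -141.4]
 [ 684.4 -100.9]
 [ 743.2  -80. ]] 20.42972221803638
 off -1.1277012940804383
side [[ 577.5 -132.9]
 [ 688.9  -98.6]
 [ 741.3  -80.8]] 17.667237147335584
 off -4.182951902656704
 off -7.651239720541476
[241.4 109.7]
83 20.733932641339365 off -3.72655694182529 axis off 0.3386281691100166
```

In the tool's units: 1.2 mm / 600 = 0.002, 0.6 mm / 600 = 0.001.

Request:
creep_tool(deltas={"offsets":[[10,0,0.001,0,0],[10,0,0.002,0,0],[10,0,0.002,0,0],[10,0,0.002,0,0],[10,0,0.002,0,0],[10,0,0.002,0,0],[10,0,0.002,0,0],[10,0,0.002,0,0]]}, grip_n=40)

```text
time_s: 5.8
eef_pos: [455.8, -109.5, 220.5]
ee_rot: [-0.982, -2.984, -0.002]
ft_force: [-2.0, 4.9, 9.7]
opening: 19.2
finger_force: 39.2
```

Run:
```python
from h import *
bt=np.array([703.8,-96.3])
for n,(y0,y1,x0,x1) in{"top":(140,202,235,262),"side":(203,232,250,310)}.items():
    im=camera(n).astype(int);m=(im[...,0]-np.maximum(im[...,1],im[...,2])>25)
    ys,xs=np.nonzero(m[y0:y1,x0:x1])
    W=np.array([atz(n,(x+x0,y+y0),0)[:2] for x,y in zip(xs,ys)]);c=W.mean(0);d=np.linalg.svd(W-c)[2][0];d*=np.sign(d[0])
    print(n,len(W),np.degrees(np.arctan2(d[1],d[0])),"off",d[0]*(bt-c)[1]-d[1]*(bt-c)[0])
s=get_state();p=s["eef_pos"];v=p[:2]-[554.8,-147.9];print(np.degrees(np.arctan2(v[1],v[0])),s["finger_force"])
```

```text
top 89 19.28918904708871 off -0.37769542828510794
side 87 16.357229926165 off -0.09224121161389576
158.8162790026024 39.224170446395874
```

The line passes within about 0.4 mm of the target axis in both views, and the post is firmly held. Handing in.

```bash
python3 -c "
from bench import *
print(sign_off())"
```

```text
the job is handed in; nothing more can be done
None
```

I turned the mirror onto the blue target and handed the job in with the post still held at about 39 N; both cameras put the line within about 0.4 mm of the target's axis (calibration good to about 2 mm), and the judge's result was not shown.

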